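Load battery packs into a locking test jig

TASK

Slacken the jig's knob nut until its lock bar is fully open (nobody marked which way the thread runs, so feel for it), lift out all the wooden dummy blocks and put them in the tray, and press each battery pack fully home on the studs of a dock of its own, any dock. Once all the packs are home, turn the nut back until it stops, so that the bar locks them in. Leave the lamp kit, screwdriver and spool alone.

Things in the scene. Friction and masses are not known exactly. Their poses are not given: they have to be found in the camera images.
- nut (a joint): Angle of the lock's knob nut, rad, positive anticlockwise from above, about 0 when tight at the start, stops at 2.1 either way. Left-hand or right-hand thread, unmarked, differing from start to start: the tightening way it stops hard after 0.05 to 0.25 rad, the loosening way it goes on turning lightly (under 0.1 N m). It does not rise as it turns.
- nut_grip (a point): On the axis of the nut's round fluted knob: dark steel, 36 mm across, 38 mm tall, with a white line on its top from the axis towards this frame's -x; this point is 16 mm below the knob's top, about 101 mm above the bench; a flange of 22 mm radius lies 20 mm under it. The frame turns with the nut. Below is a square 60 mm aluminium tower at the +y end of the jig, 90 mm from dock2.
- bar (a joint): Slide of the steel lock bar along the far (+x) side of the docks, m, towards the jig's +y; moved by the nut alone (0.0125 x nut angle). 0 is locked: each of its three teeth, 20 mm wide, top 23.5 mm above the docks' points, 8 mm thick, lies over the middle of the tab of the block in a dock. At 0.025 or -0.025 the teeth stand clear beside the tabs. A pack not fully home blocks it.
- supply: Fixed bystander: grey supply box 120 x 130 mm, 65 mm tall, with terminals to 83 mm; origin under its centre.
- dock0 (a point): The first (farthest from the nut) dock of the jig: its centre on the base's top face, 30 mm above the bench. Axes: x away from the robot to the lock bar, y along the row towards the knob nut. Docks are 70 mm apart. Two steel studs, 14 mm thick, 13 mm tall, tapered, stand at y = +-16 mm. A pack is fully home when its origin is at this point.
- dock1 (a point): The middle dock of the jig: its centre on the base's top face, 30 mm above the bench. Axes: x away from the robot to the lock bar, y along the row towards the knob nut. Docks are 70 mm apart. Two steel studs, 14 mm thick, 13 mm tall, tapered, stand at y = +-16 mm. A pack is fully home when its origin is at this point.
- dock2 (a point): The last (nearest the nut) dock of the jig: its centre on the base's top face, 30 mm above the bench. Axes: x away from the robot to the lock bar, y along the row towards the knob nut. Docks are 70 mm apart. Two steel studs, 14 mm thick, 13 mm tall, tapered, stand at y = +-16 mm. A pack is fully home when its origin is at this point.
- eject0 (a joint): Travel (m) of the grey ejector plate around the studs of dock0: 0 raised (its top 8 mm above the dock's point), 0.008 flush. It carries the weight of a block, yields only to a push of more than about 6 N, and stays where it is left, so a pack must be pressed down 8 mm.
- eject1 (a joint): Travel (m) of the grey ejector plate around the studs of dock1: 0 raised (its top 8 mm above the dock's point), 0.008 flush. It carries the weight of a block, yields only to a push of more than about 6 N, and stays where it is left, so a pack must be pressed down 8 mm.
- eject2 (a joint): Travel (m) of the grey ejector plate around the studs of dock2: 0 raised (its top 8 mm above the dock's point), 0.008 flush. It carries the weight of a block, yields only to a push of more than about 6 N, and stays where it is left, so a pack must be pressed down 8 mm.
- tray_in (a point): Centre of the inner floor (5 mm above the bench) of the grey open tray, inside 250 (x) x 160 (y) mm, walls 5 mm thick, rim 30 mm above this point.
- lamp: Bystander: small plywood lamp kit, 80 mm square base, 163 mm tall; origin under the base.
- screwdriver: Bystander: screwdriver lying on the bench.
- spool: Bystander: grey spool, 60 mm across, 46 mm tall, standing.
- pack0: A battery pack (2 or 3 present; absent reads None): black block 64 mm tall, two silver cells on top standing 7 mm higher. Foot 44 (x) x 66 (y) x 14 mm with a 22 mm wide tab in the middle of front and back (60 mm over tabs); body above 44 (x) x 56 (y) mm, grip across x. Two square sockets 16.5 mm wide, 14 mm deep beneath, at y = +-16 mm. Origin: centre of underside; a half turn makes no difference. About 0.16 kg. Starts upright on the mat.
- pack1: A battery pack (2 or 3 present; absent reads None): black block 64 mm tall, two silver cells on top standing 7 mm higher. Foot 44 (x) x 66 (y) x 14 mm with a 22 mm wide tab in the middle of front and back (60 mm over tabs); body above 44 (x) x 56 (y) mm, grip across x. Two square sockets 16.5 mm wide, 14 mm deep beneath, at y = +-16 mm. Origin: centre of underside; a half turn makes no difference. About 0.16 kg. Starts upright on the mat.
- pack2: A battery pack (2 or 3 present; absent reads None): black block 64 mm tall, two silver cells on top standing 7 mm higher. Foot 44 (x) x 66 (y) x 14 mm with a 22 mm wide tab in the middle of front and back (60 mm over tabs); body above 44 (x) x 56 (y) mm, grip across x. Two square sockets 16.5 mm wide, 14 mm deep beneath, at y = +-16 mm. Origin: centre of underside; a half turn makes no difference. About 0.16 kg. Starts upright on the mat.
- dummy0: A wooden dummy block (2 or 3 present; absent reads None): plain pale wood, 56 mm tall. Foot 44 (x) x 66 (y) x 6 mm, tabs as on the packs (60 mm over tabs); body above 44 (x) x 56 (y) mm, grip across x. Same sockets as the packs. Origin: centre of underside, z up. About 0.1 kg. Starts in a dock on the raised ejector plate (origin 8 mm above the dock's), its tab caught under a tooth of the lock bar.
- dummy1: A wooden dummy block (2 or 3 present; absent reads None): plain pale wood, 56 mm tall. Foot 44 (x) x 66 (y) x 6 mm, tabs as on the packs (60 mm over tabs); body above 44 (x) x 56 (y) mm, grip across x. Same sockets as the packs. Origin: centre of underside, z up. About 0.1 kg. Starts in a dock on the raised ejector plate (origin 8 mm above the dock's), its tab caught under a tooth of the lock bar.
- dummy2: A wooden dummy block (2 or 3 present; absent reads None): plain pale wood, 56 mm tall. Foot 44 (x) x 66 (y) x 6 mm, tabs as on the packs (60 mm over tabs); body above 44 (x) x 56 (y) mm, grip across x. Same sockets as the packs. Origin: centre of underside, z up. About 0.1 kg. Starts in a dock on the raised ejector plate (origin 8 mm above the dock's), its tab caught under a tooth of the lock bar.
Not all that is in view belongs to the job. What is shaped like the dummy2 but red or turquoise is not meant. Leave any orange look-alike of the pack1 alone.

How it is judged:
On the way, in this order (a step that is already met when the one before it is completed fails the run):
1. the nut is slackened and the lock bar fully open ((value of joint bar above 0.021 m or value of joint bar below -0.021 m)), for 0.2 s.
2. with the bar open, every pack is pressed fully home in a dock (((x of pack0 in the frame of dock0 between -0.004 and 0.004 m and y of pack0 in the frame of dock0 between -0.004 and 0.004 m and z of pack0 in the frame of dock0 below 0.0025 m and angle between pack0's own z axis and vertical below 0.06 rad) or (x of pack0 in the frame of dock1 between -0.004 and 0.004 m and y of pack0 in the frame of dock1 between -0.004 and 0.004 m and z of pack0 in the frame of dock1 below 0.0025 m and angle between pack0's own z axis and vertical below 0.06 rad) or (x of pack0 in the frame of dock2 between -0.004 and 0.004 m and y of pack0 in the frame of dock2 between -0.004 and 0.004 m and z of pack0 in the frame of dock2 below 0.0025 m and angle between pack0's own z axis and vertical below 0.06 rad)) and ((x of pack1 in the frame of dock0 between -0.004 and 0.004 m and y of pack1 in the frame of dock0 between -0.004 and 0.004 m and z of pack1 in the frame of dock0 below 0.0025 m and angle between pack1's own z axis and vertical below 0.06 rad) or (x of pack1 in the frame of dock1 between -0.004 and 0.004 m and y of pack1 in the frame of dock1 between -0.004 and 0.004 m and z of pack1 in the frame of dock1 below 0.0025 m and angle between pack1's own z axis and vertical below 0.06 rad) or (x of pack1 in the frame of dock2 between -0.004 and 0.004 m and y of pack1 in the frame of dock2 between -0.004 and 0.004 m and z of pack1 in the frame of dock2 below 0.0025 m and angle between pack1's own z axis and vertical below 0.06 rad)) and ((x of pack2 in the frame of dock0 between -0.004 and 0.004 m and y of pack2 in the frame of dock0 between -0.004 and 0.004 m and z of pack2 in the frame of dock0 below 0.0025 m and angle between pack2's own z axis and vertical below 0.06 rad) or (x of pack2 in the frame of dock1 between -0.004 and 0.004 m and y of pack2 in the frame of dock1 between -0.004 and 0.004 m and z of pack2 in the frame of dock1 below 0.0025 m and angle between pack2's own z axis and vertical below 0.06 rad) or (x of pack2 in the frame of dock2 between -0.004 and 0.004 m and y of pack2 in the frame of dock2 between -0.004 and 0.004 m and z of pack2 in the frame of dock2 below 0.0025 m and angle between pack2's own z axis and vertical below 0.06 rad)) and (value of joint bar above 0.017 m or value of joint bar below -0.017 m)), for 0.2 s.
At the end, for the whole second after the job is handed in: Every pack stands fully home in a dock (within 4 mm sideways, 2.5 mm in height, 0.06 rad of upright), the nut is back within 0.3 rad and the lock bar within 4.5 mm of the locked position, and every dummy block is at rest in the tray (in any attitude) (((x of pack0 in the frame of dock0 between -0.004 and 0.004 m and y of pack0 in the frame of dock0 between -0.004 and 0.004 m and z of pack0 in the frame of dock0 below 0.0025 m and angle between pack0's own z axis and vertical below 0.06 rad) or (x of pack0 in the frame of dock1 between -0.004 and 0.004 m and y of pack0 in the frame of dock1 between -0.004 and 0.004 m and z of pack0 in the frame of dock1 below 0.0025 m and angle between pack0's own z axis and vertical below 0.06 rad) or (x of pack0 in the frame of dock2 between -0.004 and 0.004 m and y of pack0 in the frame of dock2 between -0.004 and 0.004 m and z of pack0 in the frame of dock2 below 0.0025 m and angle between pack0's own z axis and vertical below 0.06 rad)) and ((x of pack1 in the frame of dock0 between -0.004 and 0.004 m and y of pack1 in the frame of dock0 between -0.004 and 0.004 m and z of pack1 in the frame of dock0 below 0.0025 m and angle between pack1's own z axis and vertical below 0.06 rad) or (x of pack1 in the frame of dock1 between -0.004 and 0.004 m and y of pack1 in the frame of dock1 between -0.004 and 0.004 m and z of pack1 in the frame of dock1 below 0.0025 m and angle between pack1's own z axis and vertical below 0.06 rad) or (x of pack1 in the frame of dock2 between -0.004 and 0.004 m and y of pack1 in the frame of dock2 between -0.004 and 0.004 m and z of pack1 in the frame of dock2 below 0.0025 m and angle between pack1's own z axis and vertical below 0.06 rad)) and ((x of pack2 in the frame of dock0 between -0.004 and 0.004 m and y of pack2 in the frame of dock0 between -0.004 and 0.004 m and z of pack2 in the frame of dock0 below 0.0025 m and angle between pack2's own z axis and vertical below 0.06 rad) or (x of pack2 in the frame of dock1 between -0.004 and 0.004 m and y of pack2 in the frame of dock1 between -0.004 and 0.004 m and z of pack2 in the frame of dock1 below 0.0025 m and angle between pack2's own z axis and vertical below 0.06 rad) or (x of pack2 in the frame of dock2 between -0.004 and 0.004 m and y of pack2 in the frame of dock2 between -0.004 and 0.004 m and z of pack2 in the frame of dock2 below 0.0025 m and angle between pack2's own z axis and vertical below 0.06 rad)) and value of joint nut between -0.3 and 0.3 rad and value of joint bar between -0.0045 and 0.0045 m and x of dummy0 in the frame of tray_in between -0.12 and 0.12 m and y of dummy0 in the frame of tray_in between -0.075 and 0.075 m and z of dummy0 in the frame of tray_in between -0.005 and 0.07 m and linear speed of each of dummy0, dummy1, dummy2 below 0.03 m/s and x of dummy1 in the frame of tray_in between -0.12 and 0.12 m and y of dummy1 in the frame of tray_in between -0.075 and 0.075 m and z of dummy1 in the frame of tray_in between -0.005 and 0.07 m and x of dummy2 in the frame of tray_in between -0.12 and 0.12 m and y of dummy2 in the frame of tray_in between -0.075 and 0.075 m and z of dummy2 in the frame of tray_in between -0.005 and 0.07 m and linear speed of each of pack0, pack1, pack2 below 0.02 m/s); the robot touches nothing.
It fails at once if the lamp is disturbed by more than 30 mm (distance of lamp from where it was at the start of the episode above 0.03 m).
It fails at once if the screwdriver is disturbed by more than 30 mm (distance of screwdriver from where it was at the start of the episode above 0.03 m).
It fails at once if the spool is disturbed by more than 30 mm (distance of spool from where it was at the start of the episode above 0.03 m).
Of pin_a, pin_b only 1 to 1 are there at a start; the rules pass over those that are not, and their reading is None.
Of dummy0, dummy1, dummy2 only 2 to 3 are there at a start; the rules pass over those that are not, and their reading is None.
Of pack0, pack1, pack2 only 2 to 3 are there at a start; the rules pass over those that are not, and their reading is None.
At some moment in a run one of pack0, pack1, pack2 may be knocked a few centimetres aside while the robot is not near it.
It also fails if it takes over 210 s, if anything falls off the work surface, if the arm or the gripper's body presses on something with over 40 N, if the wrist force passes 120 N, or if a joint passes its speed limit or range.

ROBOT

A 6-joint arm with a two-finger parallel gripper is mounted at the origin on the work surface. World frame = base frame: x ahead of the robot, y to its left, z up, the work surface at z = 0. Lengths are in m, angles in rad, forces in N, time in s.
With the tool pointing down it reaches from about 0.275 to 0.85 m from the base axis. Payload 5.2 kg.
Tool frame: the origin (TCP) lies between the finger pads; the fingertips stand arm.finger_overhang ahead of it and the grasp point (between the pads) lies 8 mm behind it (arm.finger_overhang is the distance from the TCP to the fingertips, in m); z points along the fingers, y is the direction in which the jaws open and shut (so a half turn about z gives the same grasp; the last joint's range is limited). The gripper opens to 85 mm and grips with 20 to 120 N. Pads are 22 mm wide; open, the fingers measure 114 mm over their backs; the gripper's body (76 mm by 85 mm) begins 54 mm behind the grasp point. The pads swing forward as they close: fully open they stand 13 mm farther back than shut.
Start: joints at [1.031, 0.259, 1.535, -0, 1.348, -0.203], TCP at [0.182, 0.519, 0.242] pointing down, gripper open.
Joint ranges: [-3.14, 3.14], [-0.91, 2.08], [0.19, 2.58], [-1.22, 4.36], [0.22, 2.71], [-3.12, 3.12]. Speed limits (rad/s): [2.57, 2.57, 3.14, 3.14, 3.14, 3.14].

INTERFACE

Orientations are given as a 3x3 rotation matrix whose columns are the frame's x, y, z axes.
In Python, from bench import arm, optics gives the robot as it stands.
- The arm moves only by the tool step_arm, never from a script. Its arguments are lists of equal length, an entry for each row: "grip": the opening, from 0 (shut) to 1 (fully open); "dp": the shift along the tool's x, y, z in mm, a list of three; "turn": the turn, a rotation vector about the tool's x, y, z in degrees, a list of three. In form: {"grip": [grip, ...], "dp": [[x, y, z], ...], "turn": [[ax, ay, az], ...]}. A call has 1 to 5 rows; each row shifts and turns the commanded pose from where the row before left it, along the tool's axes as they then stand; what a row does not reach is not made up. A row lasts 1/8 s, in which the tool goes at most 62.5 mm and 10.7 degrees, less where a joint would pass 70% of its speed; a pose out of reach is approached as far as the arm can. A call is refused whole if a number of a shift passes 62.5 or a number of a turn 10.7, either way. A call with a gripper value outside its range is refused whole. The fingers move at their own pace and stop on an object; the grip force is fixed at half the most. Time passes only in rows, so rows that do not move let the fingers close. It gives the time, the measured TCP pose, the force and the opening at its end, in the units of the state.
- arm.get_obs(): the state, without advancing time (a new reading comes with each control period).
- optics.get_image(name): name is "scene" or "top" or "wrist"; returns a dict with "image" (384x512x3 uint8, red, green, blue), "depth" (384x512 float32, m along the optical axis (not along the pixel's ray), 0 where there is no reading), "fx", "fy", "cx", "cy" (pixels), "xyz" and "attitude" of the camera in the world. Camera axes: x right, y up, looking along -z (the intrinsics and any distortion apply to the point x, -y, -z); pixel columns grow to the right and rows downward; lengths in m; the calibration is good to about 2 mm. A picture is of the moment at which its call begins.
- arm.sign_off(): hands the job in, once; it reports no verdict.
Trained networks look in the newest picture that a camera, given by its name, has taken for a name from the list of things; names that differ only in an ending like _2 or _b are one class to them, and where a whole thing is asked for, a point or a joint stands for the part that bears it (a point fixed in the world has none). Each returns a list of dicts, best first, with "p" (0 to 1); they miss things now and then, are a little off and sometimes report something else, mostly with a low value. They report only what shows in the picture. A call takes as long as a camera call. They do not tell look-alikes from the thing itself.
- optics.spot_in(camera, target): "point" ([row, column] in pixels, amid what is visible of it).
The state is a dict: "time_s": time; "q": joint angles; "dq": joint speeds; "effort": joint torques, N m; "eef_pos": TCP position; "tcp_rot": TCP orientation; "contact_force": force on the tool from outside, world axes, zero at the start; "ft_torque": the same for the moment, N m; "grip_width": finger opening in m.
Only numpy, scipy, OpenCV 4.12 (cv2) and the standard library are available. Lean on these libraries where they do the work, as an engineer would, in place of code of your own. Each camera call takes 0.05 s, during which the arm holds its last target. There are 200 camera calls.

## Working session

There is one attempt and no reset: what is moved stays moved. The work goes in short steps, Python scripts to look and compute and a tool call to move; the robot and the scene stay as the last step left them, time stands still between calls to the robot, and variables do not carry over. Pictures are saved under pics/ and viewed, about 12 in all and at most 16, crops included, and the job is handed in when it is done.

Besides the shell and the picture viewer there is one more tool, called as a command line: name --argument value ..., lists and objects as JSON in quotes. step_arm: Moves the arm, as the interface text tells. Its arguments: {"type":"object","properties":{"grip":{"type":"array"},"dp":{"type":"array"},"turn":{"type":"array"}},"required":["grip","dp","turn"]}

```bash
mkdir -p pics; ls
cat > h.py <<'E'
import numpy as np, cv2
from bench import arm, optics
def pic(cam,fn=None):
    d=optics.get_image(cam)
    if fn: cv2.imwrite('pics/'+fn,d['image'][:,:,::-1])
    return d
def cloud(d):
    z=d['depth'];r,c=np.indices(z.shape)
    P=np.stack([(c-d['cx'])/d['fx']*z,-(r-d['cy'])/d['fy']*z,-z],-1)
    W=P@np.array(d['attitude']).T+np.array(d['xyz']); W[z==0]=np.nan
    return W
E
python3 - <<'E'
from h import *
for c in('scene','top'):
    d=pic(c,c+'0.png');W=cloud(d);np.savez(''+c+'0.npz',W=W,im=d['image'])
    print(c,d['xyz'],d['fx'],{k:v for k,v in d.items() if k not in('image','depth','attitude')}.keys())
    for n in('nut_grip','bar','tray_in','supply','lamp','spool','screwdriver','pack0','dummy0','eject0'):
        try:
            for o in optics.spot_in(c,n)[:5]:
                p=o['point'];print(n,round(o['p'],2),np.round(p),np.round(W[int(p[0]),int(p[1])],3))
        except Exception as e: print(n,e)
o=arm.get_obs();print(o, arm.finger_overhang)
E
```

```text
pics
scene [ 0.94046984 -0.56008398  0.80820832] 414.2152280096884 dict_keys(['fx', 'fy', 'cx', 'cy', 'xyz'])
nut_grip 0.64 [172. 307.] [0.613 0.117 0.109]
nut_grip 0.53 [354. 213.] [ 0.684 -0.334  0.008]
bar 0.69 [229. 293.] [ 0.66  -0.015  0.053]
tray_in 0.81 [133. 303.] [0.464 0.367 0.003]
tray_in 0.41 [226. 277.] [ 0.618 -0.013  0.036]
supply 0.86 [293. 140.] [ 0.513 -0.345  0.081]
lamp 0.89 [354. 216.] [ 0.69  -0.333  0.008]
spool 0.59 [245. 358.] [0.803 0.038 0.047]
screwdriver 0.62 [188. 377.] [0.755 0.26  0.025]
pack0 0.75 [166. 250.] [0.454 0.101 0.058]
pack0 0.57 [183. 181.] [ 0.357 -0.066  0.067]
dummy0 0.97 [218. 198.] [ 0.461 -0.117  0.055]
dummy0 0.93 [239. 260.] [ 0.634 -0.107  0.093]
dummy0 0.83 [279. 320.] [ 0.779 -0.093  0.054]
eject0 0.58 [223. 277.] [ 0.612 -0.008  0.037]
top [0.39480516 0.00776583 1.0684485 ] 411.9754381776091 dict_keys(['fx', 'fy', 'cx', 'cy', 'xyz'])
nut_grip 0.73 [179. 204.] [0.598 0.127 0.117]
bar 0.64 [161. 259.] [ 0.661 -0.002  0.036]
tray_in 0.71 [234. 125.] [0.481 0.343 0.005]
tray_in 0.59 [254. 209.] [0.427 0.123 0.065]
supply 0.59 [222.
[... 697 characters left out ...]
05172940e-05,
        1.34803404e+00, -2.02793768e-01]), 'dq': array([ 0.00154373, -0.0002521 ,  0.00081316, -0.00030443, -0.00040673,
       -0.00037065]), 'effort': array([-2.58716964e-04, -4.45938098e+01, -2.90907902e+01,  5.03751153e-05,
        4.84798693e-04,  2.22163987e-05]), 'eef_pos': array([0.18172718, 0.51909187, 0.24230395]), 'tcp_rot': array([[-9.43811613e-01,  3.30483944e-01, -3.85302813e-05],
       [ 3.30483946e-01,  9.43811612e-01, -4.43715961e-05],
       [ 2.17012269e-05, -5.46120671e-05, -9.99999998e-01]]), 'contact_force': array([ 1.39115255, -0.42107662, -0.20854181]), 'ft_torque': array([-0.04011195, -0.00732005, -0.05038661]), 'grip_width': 0.08594342217003675} 0.011
```

Run:
```python
import cv2
for c in('top','scene'):
    a=cv2.imread(f'pics/{c}0.png');cv2.imwrite(f'pics/{c}0b.png',cv2.resize(a,(768,576),interpolation=cv2.INTER_CUBIC))
```

```text
(no output)
```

View pics/top0b.png

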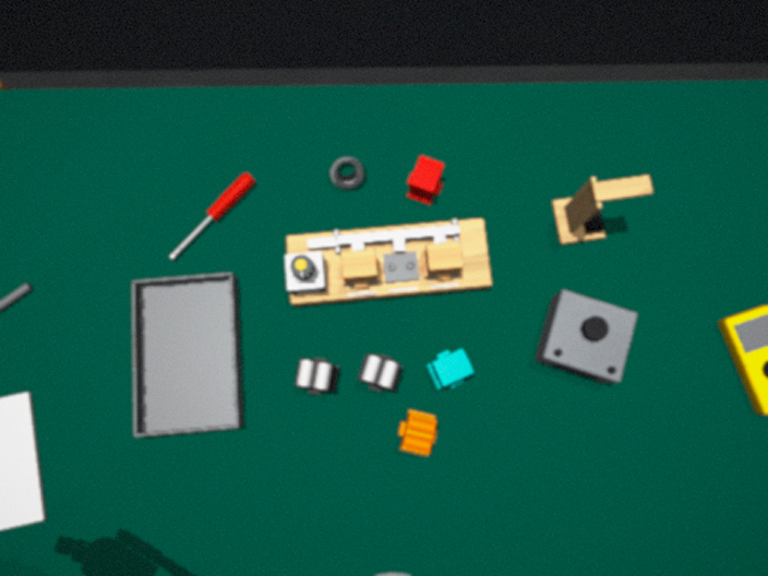

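View pics/scene0b.png

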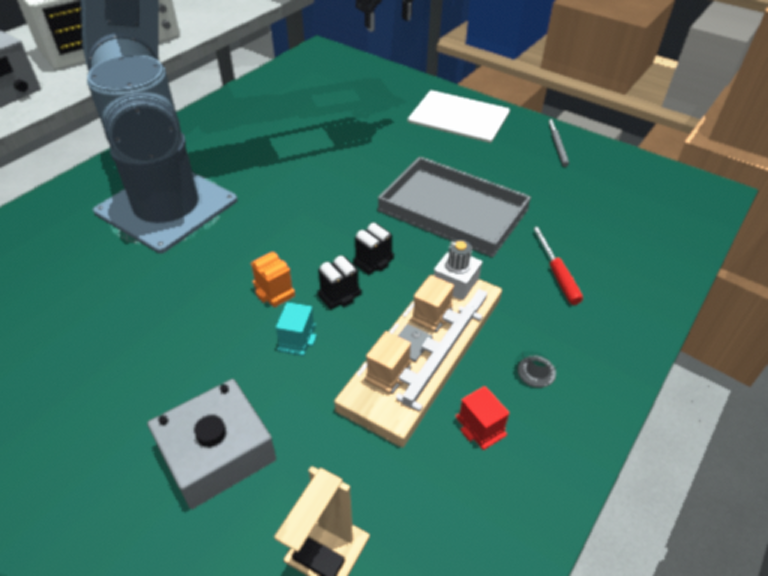

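Two packs (at about (315,375) and (380,372) in the enlarged top view), two dummies in the end docks, middle dock empty; orange, turquoise and red blocks are decoys. Now for exact poses.

```bash
cat >> h.py <<'E'
def rect(W,c,zl,zh,r=.045,extra=None):
    m=(W[...,2]>zl)&(W[...,2]<zh)&(np.hypot(W[...,0]-c[0],W[...,1]-c[1])<r)
    if extra is not None:m&=extra
    P=W[m]
    if len(P)<8: return None
    R=cv2.minAreaRect((P[:,:2]*1000).astype(np.float32))
    return len(P),np.round(np.array(R[0]),1),np.round(R[1],1),round(R[2],1),round(float(np.median(P[:,2]))*1000,1)
E
python3 - <<'E'
from h import *
for c in('top','scene'):
    z=np.load(c+'0.npz');W=z['W'];im=z['im'].astype(int)
    print(c)
    for n,p,a,b in (('d0',(.617,-.083),.088,.1),('d2',(.607,.046),.088,.1),('nut',(.6,.125),.108,.125),('tower',(.6,.125),.068,.085),('pA',(.43,.124),.055,.08),('pB',(.435,.017),.055,.08)):
        print(n,rect(W,p,a,b))
    print('jig',rect(W,(.615,.01),.022,.036,.2)); print('tray rim',rect(W,(.47,.35),.03,.04,.2)); print('trayfloor',rect(W,(.47,.35),.001,.012,.1))
E
```

```text
top
d0 (407, array([622.6, -94.6]), array([44.1, 55.9]), 3.6, 93.2)
d2 (407, array([612.1,  45.1]), array([44.7, 55.8]), 4.2, 93.2)
nut (192, array([604.5, 135.3]), array([36. , 35.5]), 58.2, 117.5)
tower (354, array([604.8, 134.7]), array([60.9, 60.1]), 4.2, 74.8)
pA (425, array([436.4, 120.1]), array([56. , 43.7]), 80.3, 66.4)
pB (418, array([439.6,  13.8]), array([55.4, 44. ]), 71.1, 66.8)
jig (3002, array([615.5,  -5.1]), array([367.9, 344.9]), 4.6, 29.4)
tray rim (746, array([478.1, 339.5]), array([260.4, 171.8]), 3.8, 34.0)
trayfloor (4104, array([469.9, 351.1]), array([199.4, 195. ]), 3.9, 4.6)
scene
d0 (426, array([621.9, -94.6]), array([44.8, 58.1]), 2.6, 93.0)
d2 (339, array([610.9,  45.3]), array([45.1, 60. ]), 3.6, 93.0)
nut (151, array([605. , 133.4]), array([35. , 37.7]), 58.9, 116.7)
tower (286, array([603.7, 134.2]), array([60.4, 63.1]), 6.6, 74.7)
pA (281, array([436.3, 119.7]), array([57.1, 48.8]), 78.1, 65.8)
pB (324, array([437.7,  13.1]), array([55.2, 47.3]), 71.5, 65.6)
jig (2897, array([6.085e+02, 1.000e-01]), array([361.2, 375.6]), 80.2, 29.2)
tray rim (463, array([476. , 339.4]), array([261.5, 176.5]), 3.7, 33.2)
trayfloor (1638, array([469.7, 338.2]), array([197.1, 175.1]), 2.1, 4.6)
```

Add to h.py:
```python
A=np.radians(4.3)
D={'d0':(.6224,-.0946),'d1':(.6172,-.0248),'d2':(.612,.0451),'nut':(.6048,.1347),'tray':(.4775,.3395)}
def go(xyz,ang=None):
    """shift in mm in present tool axes to xyz (z None: keep); turn about tool z to bring tool y to ang (deg)"""
    o=arm.get_obs();R=o['tcp_rot'];p=o['eef_pos'];a=np.degrees(np.arctan2(R[1,1],R[0,1]))
    t=np.array([xyz[0],xyz[1],p[2] if xyz[2] is None else xyz[2]])
    print('t',round(o['time_s'],2),'tcp',np.round(p*1000,1),'yang',round(a,2),'q6',round(o['q'][5],2),'F',np.round(o['contact_force'],1),'w',round(o['grip_width']*1000,1))
    print('shift',np.round((R.T@(t-p))*1000,1), 'turn', None if ang is None else round(-(ang-a),2))
```

```text
(no output)
```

step_arm --grip '[0.65,0.65,0.65,0.65]' --dp '[[0,0,0],[0,0,0],[0,0,0],[0,0,0]]' --turn '[[0,0,9.5],[0,0,9.5],[0,0,9.5],[0,0,9.5]]'

```text
time_s: 1.6
eef_pos: [0.1817, 0.5191, 0.2423]
tcp_rot: [[-0.536, 0.844, -0.0], [0.844, 0.536, -0.0], [-0.0, -0.0, -1.0]]
contact_force: [-0.2, 0.5, -0.1]
grip_width: 0.0554
```

step_arm --grip '[0.65,0.65,0.65,0.65]' --dp '[[0,0,0],[0,0,0],[0,0,0],[0,0,0]]' --turn '[[0,0,9.5],[0,0,9.5],[0,0,9.5],[0,0,0]]'

```text
time_s: 2.1
eef_pos: [0.1818, 0.5191, 0.2423]
tcp_rot: [[-0.075, 0.997, 0.0], [0.997, 0.075, 0.0], [0.0, 0.0, -1.0]]
contact_force: [0.4, 0.3, 0.5]
grip_width: 0.0558
```

```bash
python3 -c "
from h import *
go((*D['nut'],.2),4.3)"
```

```text
t 2.1 tcp [181.8 519.1 242.3] yang 4.29 q6 0.96 F [0.4 0.3 0.5] w 55.8
shift [-415.   393.1   42.3] turn -0.01
```

step_arm --grip '[0.65,0.65,0.65,0.65,0.65]' --dp '[[-41.5,39.3,0],[-41.5,39.3,0],[-41.5,39.3,0],[-41.5,39.3,0],[-41.5,39.3,0]]' --turn '[[0,0,0],[0,0,0],[0,0,0],[0,0,0],[0,0,0]]'

```text
time_s: 2.72
eef_pos: [0.3941, 0.3253, 0.2426]
tcp_rot: [[-0.078, 0.997, 0.001], [0.997, 0.078, 0.0], [0.0, 0.001, -1.0]]
contact_force: [0.6, 0.9, -0.7]
grip_width: 0.0554
```

step_arm --grip '[0.65,0.65,0.65,0.65,0.65]' --dp '[[-41.5,39.3,0],[-41.5,39.3,0],[-41.5,39.3,0],[-41.5,39.3,0],[-41.5,39.3,0]]' --turn '[[0,0,0],[0,0,0],[0,0,0],[0,0,0],[0,0,0]]'

```text
time_s: 3.35
eef_pos: [0.6054, 0.1326, 0.2424]
tcp_rot: [[-0.077, 0.997, 0.0], [0.997, 0.077, 0.0], [0.0, 0.0, -1.0]]
contact_force: [0.2, 1.3, 0.2]
grip_width: 0.0559
```

step_arm --grip '[0.65,0.65,0.65]' --dp '[[0,0,42],[0,0,0],[0,0,0]]' --turn '[[0,0,0],[0,0,0],[0,0,0]]'

```text
time_s: 3.72
eef_pos: [0.6041, 0.1345, 0.2013]
tcp_rot: [[-0.075, 0.997, 0.0], [0.997, 0.075, 0.0], [0.0, 0.0, -1.0]]
contact_force: [0.8, 0.5, 1.2]
grip_width: 0.0554
```

```bash
python3 -c "
from h import *
d=pic('wrist','w0.png')
W=cloud(d);print(rect(W,D['nut'],.108,.125)); print(rect(W,D['d2'],.088,.1))
go((*D['nut'],.099),4.3)"
```

```text
(1363, array([605.3, 134.9]), array([36.4, 36.7]), 19.2, 117.8)
(1957, array([612.3,  45.1]), array([44.2, 57.8]), 5.1, 94.1)
t 3.77 tcp [604.5 134.7 202. ] yang 4.33 q6 -0.04 F [0.4 0.5 0.7] w 55.5
shift [-1.00e-01  1.00e-01  1.03e+02] turn 0.03
```

step_arm --grip '[0.65,0.65,0.65,0.65]' --dp '[[0,0.5,40],[0,0,40],[0,0,23],[0,0,0]]' --turn '[[0,0,0],[0,0,0],[0,0,0],[0,0,0]]'

```text
time_s: 4.28
eef_pos: [0.6038, 0.1348, 0.0972]
tcp_rot: [[-0.075, 0.997, -0.002], [0.997, 0.075, -0.0], [0.0, -0.002, -1.0]]
contact_force: [-0.3, -0.0, -0.2]
grip_width: 0.0558
```

step_arm --grip '[0,0,0,0,0]' --dp '[[0,0,0],[0,0,0],[0,0,0],[0,0,0],[0,0,0]]' --turn '[[0,0,0],[0,0,0],[0,0,0],[0,0,0],[0,0,0]]'

```text
time_s: 4.9
eef_pos: [0.6049, 0.1345, 0.1001]
tcp_rot: [[-0.074, 0.997, 0.002], [0.997, 0.074, 0.0], [0.0, 0.002, -1.0]]
contact_force: [-3.8, 1.0, 5.9]
grip_width: 0.0343
```

```bash
python3 -c "
from h import *
print(arm.get_obs()['ft_torque']);go((*D['nut'],.099),4.3)"
```

```text
[0.09796645 0.84332351 0.03906519]
t 4.9 tcp [604.9 134.5 100.1] yang 4.24 q6 -0.04 F [-3.8  1.   5.9] w 34.3
shift [ 0.2 -0.1  1.1] turn -0.06
```

step_arm --grip '[0,0,0,0]' --dp '[[0,0,0],[0,0,0],[0,0,0],[0,0,0]]' --turn '[[0,0,5],[0,0,5],[0,0,5],[0,0,0]]'

```text
time_s: 5.4
eef_pos: [0.6049, 0.1346, 0.1001]
tcp_rot: [[0.188, 0.982, 0.002], [0.982, -0.188, 0.0], [0.001, 0.002, -1.0]]
contact_force: [-4.1, -0.0, 6.2]
grip_width: 0.0346
```

```bash
python3 -c "
from h import *
print(arm.get_obs()['ft_torque']);go((*D['nut'],.099),4.3)"
```

```text
[ 0.0810857   0.71068772 -0.02988994]
t 5.4 tcp [604.9 134.6 100.1] yang -10.82 q6 0.23 F [-4.1 -0.   6.2] w 34.6
shift [ 0.1 -0.1  1.1] turn -15.12
```

step_arm --grip '[0,0,0,0]' --dp '[[0,0,0],[0,0,0],[0,0,0],[0,0,0]]' --turn '[[0,0,5],[0,0,5],[0,0,5],[0,0,0]]'

```text
time_s: 5.9
eef_pos: [0.6048, 0.1345, 0.1001]
tcp_rot: [[0.436, 0.9, 0.002], [0.9, -0.436, 0.0], [0.001, 0.002, -1.0]]
contact_force: [-5.6, 0.7, 5.8]
grip_width: 0.0344
```

```bash
python3 -c "
from h import *
print(arm.get_obs()['ft_torque']);go((*D['nut'],.099),4.3)"
```

```text
[ 0.11494468  0.74435917 -0.0620597 ]
t 5.9 tcp [604.8 134.5 100.1] yang -25.83 q6 0.49 F [-5.6  0.7  5.8] w 34.4
shift [ 0.2 -0.1  1.1] turn -30.13
```

step_arm --grip '[0,0,0,0,0]' --dp '[[0,0,0],[0,0,0],[0,0,0],[0,0,0],[0,0,0]]' --turn '[[0,0,9.5],[0,0,9.5],[0,0,9.5],[0,0,9.5],[0,0,9.5]]'

```text
time_s: 6.52
eef_pos: [0.6047, 0.1347, 0.1001]
tcp_rot: [[0.959, 0.283, 0.002], [0.283, -0.959, 0.0], [0.002, 0.0, -1.0]]
contact_force: [-4.1, 1.2, 6.9]
grip_width: 0.0346
```

step_arm --grip '[0,0,0,0,0]' --dp '[[0,0,0],[0,0,0],[0,0,0],[0,0,0],[0,0,0]]' --turn '[[0,0,9.5],[0,0,9.5],[0,0,9.5],[0,0,9.5],[0,0,0]]'

```text
time_s: 7.15
eef_pos: [0.6047, 0.1348, 0.1001]
tcp_rot: [[0.931, -0.364, 0.002], [-0.364, -0.931, 0.001], [0.001, -0.001, -1.0]]
contact_force: [-3.9, 1.3, 6.6]
grip_width: 0.0343
```

```bash
python3 -c "
from h import *
print(arm.get_obs()['ft_torque']);go((*D['nut'],.099),4.3)"
```

```text
[ 0.09792752  0.83080574 -0.04752062]
t 7.15 tcp [604.7 134.8 100.1] yang -111.37 q6 1.98 F [-3.9  1.3  6.6] w 34.3
shift [0.1 0.  1.1] turn -115.67
```

step_arm --grip '[0.6,0.6,0.6,0.6,0.6]' --dp '[[0,0,0],[0,0,0],[0,0,-50],[0,0,-60],[0,0,0]]' --turn '[[0,0,0],[0,0,0],[0,0,0],[0,0,0],[0,0,-9.7]]'

```text
time_s: 7.78
eef_pos: [0.6082, 0.1341, 0.214]
tcp_rot: [[0.98, -0.197, 0.012], [-0.197, -0.98, 0.0], [0.012, -0.003, -1.0]]
contact_force: [1.0, 0.5, -0.1]
grip_width: 0.0509
```

step_arm --grip '[1,1,1,1,1]' --dp '[[0,0,0],[0,0,0],[0,0,0],[0,0,0],[0,0,0]]' --turn '[[0,0,-10.6],[0,0,-10.6],[0,0,-10.6],[0,0,-10.6],[0,0,-10.6]]'

```text
time_s: 8.4
eef_pos: [0.605, 0.1339, 0.2076]
tcp_rot: [[0.746, 0.666, 0.001], [0.666, -0.746, -0.0], [0.001, 0.001, -1.0]]
contact_force: [-0.4, -0.4, 0.1]
grip_width: 0.0856
```

step_arm --grip '[1,1,1,1,1]' --dp '[[0,0,0],[0,0,0],[0,0,0],[0,0,0],[0,0,0]]' --turn '[[0,0,-10.6],[0,0,-10.6],[0,0,-10.6],[0,0,-10.6],[0,0,-10.6]]'

```text
time_s: 9.02
eef_pos: [0.605, 0.1339, 0.2076]
tcp_rot: [[-0.083, 0.997, 0.001], [0.997, 0.083, -0.0], [-0.0, 0.001, -1.0]]
contact_force: [-0.3, -0.2, -0.9]
grip_width: 0.0854
```

```bash
python3 -c "
from h import *
go((*D['d2'],.2),4.3)
for c in ('wrist','scene'):
    d=pic(c)
    im=d['image'][:,:,::-1]
    if c=='scene': im=im[120:300,200:400]
    cv2.imwrite('pics/%s1.png'%c,cv2.resize(im,None,fx=600/im.shape[1],fy=600/im.shape[1],interpolation=2))
a=cv2.imread('pics/wrist1.png');b=cv2.imread('pics/scene1.png');
h=400;f=lambda x:cv2.resize(x,(400,int(x.shape[0]*400/x.shape[1])))
a,b=f(a),f(b);m=max(a.shape[0],b.shape[0]);p=lambda x:cv2.copyMakeBorder(x,0,m-x.shape[0],0,0,0)
cv2.imwrite('pics/c1.png',np.hstack([p(a),p(b)]))"
```

```text
t 9.03 tcp [605.  133.9 207.6] yang 4.75 q6 -0.04 F [-0.3 -0.2 -0.9] w 85.4
shift [-89.1  -0.4   7.6] turn 0.45
```

View pics/c1.png

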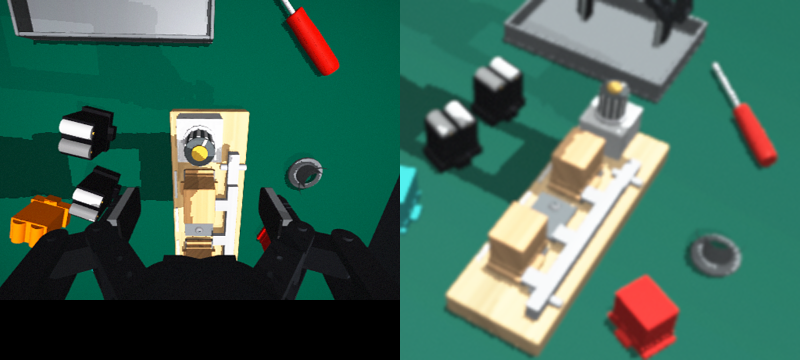

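step_arm --grip '[1,1,1,1,1]' --dp '[[-45,0,0],[-44.3,-0.4,0],[0,0,0],[0,0,50],[0,0,50]]' --turn '[[0,0,0.4],[0,0,0],[0,0,0],[0,0,0],[0,0,0]]'

```text
time_s: 9.75
eef_pos: [0.6115, 0.0454, 0.1072]
tcp_rot: [[-0.066, 0.998, 0.003], [0.998, 0.066, 0.0], [-0.0, 0.003, -1.0]]
contact_force: [0.5, 0.6, -0.5]
grip_width: 0.0853
```

step_arm --grip '[1,1,0,0,0]' --dp '[[0,0,36],[0,0,0],[0,0,0],[0,0,0],[0,0,0]]' --turn '[[0,0,0],[0,0,0],[0,0,0],[0,0,0],[0,0,0]]'

```text
time_s: 10.38
eef_pos: [0.6121, 0.045, 0.0734]
tcp_rot: [[-0.07, 0.998, 0.004], [0.998, 0.07, -0.0], [-0.001, 0.004, -1.0]]
contact_force: [-0.8, 0.3, 5.0]
grip_width: 0.0429
```

step_arm --grip '[0,0,0,0]' --dp '[[0,0,0],[0,0,0],[0,0,-10],[0,0,0]]' --turn '[[0,0,0],[0,0,0],[0,0,0],[0,0,0]]'

```text
time_s: 10.88
eef_pos: [0.6105, 0.0449, 0.0816]
tcp_rot: [[-0.07, 0.998, -0.0], [0.998, 0.07, -0.0], [-0.0, -0.0, -1.0]]
contact_force: [0.6, -0.7, -1.0]
grip_width: 0.0431
```

```bash
python3 -c "
from h import *
go((*D['d2'],.2),4.3)"
```

```text
t 10.88 tcp [610.5  44.9  81.6] yang 4.0 q6 -0.18 F [ 0.6 -0.7 -1. ] w 43.1
shift [ 1.000e-01  1.400e+00 -1.184e+02] turn -0.3
```

step_arm --grip '[0,0,0,0,0]' --dp '[[0,0,-60],[0,0,-60],[0,0,0],[60.6,-12.4,0],[60.6,-12.4,0]]' --turn '[[0,0,0],[0,0,0],[0,0,0],[0,0,0],[0,0,0]]'

```text
time_s: 11.5
eef_pos: [0.5764, 0.1645, 0.1997]
tcp_rot: [[-0.067, 0.998, -0.003], [0.998, 0.067, -0.0], [-0.0, -0.003, -1.0]]
contact_force: [1.0, 0.1, -0.2]
grip_width: 0.0433
```

step_arm --grip '[0,0,0,0,0]' --dp '[[60.6,-12.4,0],[60.6,-12.4,0],[60.6,-12.4,0],[0,0,0],[0,0,0]]' --turn '[[0,0,0],[0,0,0],[0,0,0],[0,0,0],[0,0,0]]'

```text
time_s: 12.12
eef_pos: [0.527, 0.3425, 0.1998]
tcp_rot: [[-0.071, 0.997, -0.002], [0.997, 0.071, -0.002], [-0.002, -0.002, -1.0]]
contact_force: [0.6, -0.1, -0.8]
grip_width: 0.0432
```

```bash
python3 -c "
from h import *
go((.5274,.3428,.042),3.8)"
```

```text
t 12.12 tcp [527.  342.5 199.8] yang 4.07 q6 0.33 F [ 0.6 -0.1 -0.8] w 43.2
shift [  0.5   0.8 157.8] turn 0.27
```

step_arm --grip '[0,0,0,0,0.7]' --dp '[[0,0,55],[0,0,55],[0,0,46],[0,0,0],[0,0,0]]' --turn '[[0,0,0],[0,0,0],[0,0,0],[0,0,0],[0,0,0]]'

```text
time_s: 12.75
eef_pos: [0.5284, 0.3413, 0.0452]
tcp_rot: [[-0.068, 0.998, -0.001], [0.998, 0.068, -0.001], [-0.001, -0.001, -1.0]]
contact_force: [0.3, -0.4, 0.1]
grip_width: 0.0587
```

step_arm --grip '[0.7,0.7,0.7,0.7,0.7]' --dp '[[0,0,0],[0,0,0],[0,0,-56],[0,0,-50],[0,0,-50]]' --turn '[[0,0,0],[0,0,0],[0,0,0],[0,0,0],[0,0,0]]'

```text
time_s: 13.38
eef_pos: [0.5276, 0.343, 0.2035]
tcp_rot: [[-0.07, 0.998, 0.001], [0.998, 0.07, 0.0], [0.0, 0.001, -1.0]]
contact_force: [-0.3, 0.6, -0.0]
grip_width: 0.0599
```

step_arm --grip '[1,1,1,1,1]' --dp '[[0,0,0],[-55.3,8,0],[-55.3,8,0],[-55.3,8,0],[-55.3,8,0]]' --turn '[[0,0,0],[0,0,0],[0,0,0],[0,0,0],[0,0,0]]'

```text
time_s: 14.0
eef_pos: [0.5747, 0.1229, 0.2006]
tcp_rot: [[-0.07, 0.998, -0.001], [0.998, 0.07, -0.0], [0.0, -0.001, -1.0]]
contact_force: [0.4, 0.1, 0.2]
grip_width: 0.0857
```

step_arm --grip '[1,1,1,1,1]' --dp '[[-55.3,8,0],[-55.3,8,0],[-55.3,8,0],[-55.3,8,0],[0,0,0]]' --turn '[[0,0,0],[0,0,0],[0,0,0],[0,0,0],[0,0,0]]'

```text
time_s: 14.62
eef_pos: [0.6225, -0.0982, 0.2001]
tcp_rot: [[-0.065, 0.998, -0.001], [0.998, 0.065, -0.001], [-0.001, -0.001, -1.0]]
contact_force: [0.6, 0.5, 0.2]
grip_width: 0.0856
```

```bash
python3 -c "
from h import *
d=pic('wrist');print(rect(cloud(d),D['d0'],.088,.1))
d=pic('top');W=cloud(d);print('tray dummy',rect(W,(.527,.342),.05,.075))
for p in((.4364,.12),(.4396,.0138)):print(rect(W,p,.055,.08))
go((*D['d0'],.072),4.3)"
```

```text
(2644, array([623.1, -94.4]), array([43.9, 55.9]), 4.6, 94.1)
tray dummy (428, array([527.8, 339.6]), array([44.3, 55.9]), 4.0, 60.2)
(422, array([436.5, 120.2]), array([56.1, 43.8]), 80.3, 66.5)
None
t 14.72 tcp [621.8 -94.2 200.3] yang 3.91 q6 -0.4 F [-0.8  0.2 -0.8] w 85.6
shift [ -0.6   0.8 128.3] turn -0.39
```

step_arm --grip '[1,1,1,1,0]' --dp '[[-0.4,1.0,50],[0,0,50],[0,0,28],[0,0,0],[0,0,0]]' --turn '[[0,0,-0.4],[0,0,0],[0,0,0],[0,0,0],[0,0,0]]'

```text
time_s: 15.35
eef_pos: [0.6242, -0.0934, 0.0747]
tcp_rot: [[-0.078, 0.997, 0.002], [0.997, 0.078, -0.0], [-0.001, 0.002, -1.0]]
contact_force: [0.2, -0.4, -0.0]
grip_width: 0.0697
```

step_arm --grip '[0,0,0,0,0]' --dp '[[0,0,0],[0,0,0],[0,0,0],[0,0,-20],[0,0,-55]]' --turn '[[0,0,0],[0,0,0],[0,0,0],[0,0,0],[0,0,0]]'

```text
time_s: 15.98
eef_pos: [0.6212, -0.0938, 0.1459]
tcp_rot: [[-0.076, 0.997, -0.007], [0.997, 0.076, 0.002], [0.003, -0.007, -1.0]]
contact_force: [0.7, -1.4, 0.1]
grip_width: 0.0433
```

step_arm --grip '[0,0,0,0,0]' --dp '[[0,0,-55],[0,0,0],[55.5,-20.2,0],[55.5,-20.2,0],[55.5,-20.2,0]]' --turn '[[0,0,0],[0,0,0],[0,0,0],[0,0,0],[0,0,0]]'

```text
time_s: 16.6
eef_pos: [0.5487, 0.0683, 0.202]
tcp_rot: [[-0.076, 0.997, -0.002], [0.997, 0.076, 0.0], [0.0, -0.002, -1.0]]
contact_force: [0.1, 1.8, -0.4]
grip_width: 0.0429
```

step_arm --grip '[0,0,0,0,0]' --dp '[[55.5,-20.2,0],[55.5,-20.2,0],[55.5,-20.2,0],[55.5,-20.2,0],[55.5,-20.2,0]]' --turn '[[0,0,0],[0,0,0],[0,0,0],[0,0,0],[0,0,0]]'

```text
time_s: 17.23
eef_pos: [0.4268, 0.3372, 0.2022]
tcp_rot: [[-0.076, 0.997, -0.001], [0.997, 0.076, -0.001], [-0.001, -0.001, -1.0]]
contact_force: [0.6, 0.1, -0.9]
grip_width: 0.043
```

step_arm --grip '[0,0]' --dp '[[0,0,0],[0,0,0]]' --turn '[[0,0,0],[0,0,0]]'

```text
time_s: 17.48
eef_pos: [0.4278, 0.3357, 0.2024]
tcp_rot: [[-0.078, 0.997, -0.001], [0.997, 0.078, -0.001], [-0.001, -0.001, -1.0]]
contact_force: [-0.7, 0.0, -0.9]
grip_width: 0.0429
```

```bash
python3 -c "
from h import *
go((.4276,.3362,.042),3.8)
d=pic('top');W=cloud(d)
for p in((.4364,.12),(.4396,.0138)):print(rect(W,p,.055,.08))
"
```

```text
t 17.48 tcp [427.8 335.7 202.4] yang 4.47 q6 0.38 F [-0.7  0.  -0.9] w 42.9
shift [7.000e-01 1.000e-01 1.604e+02] turn 0.67
(426, array([436.4, 120.1]), array([56.2, 43.7]), 80.3, 66.9)
(420, array([439.5,  13.8]), array([55.5, 43.8]), 71.5, 66.8)
```

step_arm --grip '[0,0,0,0,0.7]' --dp '[[0.7,0,55],[0,0,55],[0,0,49],[0,0,0],[0,0,0]]' --turn '[[0,0,0],[0,0,0],[0,0,0],[0,0,0],[0,0,0]]'

```text
time_s: 18.15
eef_pos: [0.4291, 0.3355, 0.0444]
tcp_rot: [[-0.075, 0.997, -0.0], [0.997, 0.075, -0.0], [-0.0, -0.0, -1.0]]
contact_force: [-0.9, 0.6, 0.2]
grip_width: 0.0592
```

step_arm --grip '[0.7,0.7,0.7,0.7,0.7]' --dp '[[0,0,0],[0,0,0],[0,0,-56],[0,0,-50],[0,0,-50]]' --turn '[[0,0,0],[0,0,0],[0,0,0],[0,0,0],[0,0,0]]'

```text
time_s: 18.77
eef_pos: [0.428, 0.3367, 0.2025]
tcp_rot: [[-0.077, 0.997, 0.001], [0.997, 0.077, 0.0], [0.0, 0.001, -1.0]]
contact_force: [0.2, 0.3, -0.4]
grip_width: 0.0596
```

step_arm --grip '[1,1,1,1,1]' --dp '[[0,0,0],[-53.9,-2,0],[-53.9,-2,0],[-53.9,-2,0],[-53.9,-2,0]]' --turn '[[0,0,0],[0,0,0],[0,0,0],[0,0,0],[0,0,0]]'

```text
time_s: 19.4
eef_pos: [0.4361, 0.1196, 0.1998]
tcp_rot: [[-0.077, 0.997, -0.0], [0.997, 0.077, -0.0], [-0.0, -0.0, -1.0]]
contact_force: [1.0, -0.9, 0.6]
grip_width: 0.0853
```

step_arm --grip '[1,1,1,1]' --dp '[[0,0,0],[0,0,0],[0,0,0],[0,0,0]]' --turn '[[0,0,7.1],[0,0,7.1],[0,0,0],[0,0,0]]'

```text
time_s: 19.9
eef_pos: [0.4365, 0.1213, 0.2]
tcp_rot: [[0.167, 0.986, -0.001], [0.986, -0.167, -0.0], [-0.0, -0.001, -1.0]]
contact_force: [-0.1, 0.5, 0.3]
grip_width: 0.0852
```

```bash
python3 -c "
from h import *
d=pic('wrist');W=cloud(d);r=rect(W,(.4364,.1201),.058,.08);print(r,rect(W,(.4396,.0138),.055,.08))
d=pic('top');print('tray',rect(cloud(d),(.4276,.336),.05,.075))
go((r[1][0]/1000,r[1][1]/1000,.041),-9.7)"
```

```text
(2131, array([436.9, 120.4]), array([56.3, 43.7]), 79.1, 67.9) (1639, array([440. ,  14.2]), array([57. , 43.9]), 71.1, 67.5)
tray None
t 20.0 tcp [436.6 121.4 200.1] yang -9.67 q6 0.19 F [-0.3  0.2  1. ] w 85.6
shift [ -0.9   0.5 159.1] turn 0.03
```

step_arm --grip '[1,1,1,1,1]' --dp '[[-0.9,0.4,53],[0,0,53],[0,0,53],[0,0,0],[0,0,0]]' --turn '[[0,0,0.5],[0,0,0],[0,0,0],[0,0,0],[0,0,0]]'

```text
time_s: 20.62
eef_pos: [0.4381, 0.1204, 0.0426]
tcp_rot: [[0.178, 0.984, 0.002], [0.984, -0.178, 0.0], [0.0, 0.002, -1.0]]
contact_force: [-0.3, -0.3, 1.1]
grip_width: 0.0858
```

step_arm --grip '[0,0,0,0,0]' --dp '[[0,0,0],[0,0,0],[0,0,0],[0,0,0],[0,0,0]]' --turn '[[0,0,0],[0,0,0],[0,0,0],[0,0,0],[0,0,0]]'

```text
time_s: 21.25
eef_pos: [0.4381, 0.1203, 0.0429]
tcp_rot: [[0.179, 0.984, 0.003], [0.984, -0.179, 0.0], [0.001, 0.003, -1.0]]
contact_force: [-0.7, -0.3, 9.0]
grip_width: 0.0433
```

```bash
python3 -c "
from h import *
go((.4369,.1204,.2),4.3)"
```

```text
t 21.25 tcp [438.1 120.3  42.9] yang -10.29 q6 0.2 F [-0.7 -0.3  9. ] w 43.3
shift [   0.    -0.8 -157.1] turn -14.59
```

step_arm --grip '[0,0,0,0,0]' --dp '[[0,0,-50],[0,0,-50],[0,0,-50],[0,0,0],[0,0,0]]' --turn '[[0,0,0],[0,0,0],[0,0,0],[0,0,-7.3],[0,0,-7.3]]'

```text
time_s: 21.88
eef_pos: [0.4372, 0.1202, 0.1927]
tcp_rot: [[-0.079, 0.997, 0.003], [0.997, 0.079, 0.0], [-0.0, 0.003, -1.0]]
contact_force: [-0.2, -0.2, -1.5]
grip_width: 0.0432
```

step_arm --grip '[0,0]' --dp '[[0,0,0],[0,0,0]]' --turn '[[0,0,0],[0,0,0]]'

```text
time_s: 22.12
eef_pos: [0.4368, 0.1202, 0.1913]
tcp_rot: [[-0.073, 0.997, -0.0], [0.997, 0.073, -0.0], [0.0, -0.0, -1.0]]
contact_force: [-0.4, -0.2, -1.1]
grip_width: 0.0432
```

```bash
python3 -c "
from h import *
d=pic('wrist','w2.png');W=cloud(d);r=rect(W,(.4369,.1204),.215,.26,.06);print(r)
d=pic('top');W=cloud(d);print('tray',rect(W,(.4276,.336),.05,.075),rect(W,(.5276,.336),.05,.075))
go((*D['d2'],.2),4.3)"
```

```text
(23250, array([436.7, 120.6]), array([117.9,  47.1]), 3.6, 239.2)
tray None (75, array([527.7, 363.8]), array([14.2, 45.3]), 77.2, 60.4)
t 22.23 tcp [436.9 120.2 191.2] yang 4.21 q6 -0.05 F [-0.2 -0.4 -1.4] w 43.4
shift [-87.7 169.1  -8.9] turn -0.09
```

step_arm --grip '[0,0,0,0,0]' --dp '[[-21.9,42.3,0],[-21.9,42.3,0],[-21.9,42.3,0],[-22,42.2,0],[0,0,0]]' --turn '[[0,0,0],[0,0,0],[0,0,0],[0,0,0],[0,0,0]]'

```text
time_s: 22.85
eef_pos: [0.6148, 0.0435, 0.1901]
tcp_rot: [[-0.072, 0.997, 0.0], [0.997, 0.072, -0.0], [-0.0, 0.0, -1.0]]
contact_force: [-0.3, 1.1, -1.3]
grip_width: 0.0435
```

step_arm --grip '[0,0,0,0]' --dp '[[0,0,50],[0,0,46],[0,0,0],[0,0,0]]' --turn '[[0,0,0],[0,0,0],[0,0,0],[0,0,0]]'

```text
time_s: 23.35
eef_pos: [0.6129, 0.0457, 0.0969]
tcp_rot: [[-0.075, 0.997, 0.002], [0.997, 0.075, -0.0], [-0.0, 0.002, -1.0]]
contact_force: [-0.4, -0.7, -1.5]
grip_width: 0.0433
```

```bash
python3 -c "
from h import *
go((.6117,.0451,.081),4.3)"
```

```text
t 23.35 tcp [612.9  45.7  96.9] yang 4.3 q6 -0.18 F [-0.4 -0.7 -1.5] w 43.3
shift [-0.5 -1.2 15.9] turn 0.0
```

step_arm --grip '[0,0,0,0,0]' --dp '[[-0.5,-0.8,3],[0,0,4],[0,0,4],[0,0,4],[0,0,0]]' --turn '[[0,0,0],[0,0,0],[0,0,0],[0,0,0],[0,0,0]]'

```text
time_s: 23.98
eef_pos: [0.6114, 0.0448, 0.08]
tcp_rot: [[-0.075, 0.997, -0.001], [0.997, 0.075, 0.0], [0.0, -0.001, -1.0]]
contact_force: [-0.5, 0.5, -1.0]
grip_width: 0.043
```

step_arm --grip '[0,0,0,0,0]' --dp '[[0,0,2],[0,0,2],[0,0,2],[0,0,2],[0,0,0]]' --turn '[[0,0,0],[0,0,0],[0,0,0],[0,0,0],[0,0,0]]'

```text
time_s: 24.6
eef_pos: [0.6115, 0.0448, 0.073]
tcp_rot: [[-0.075, 0.997, 0.0], [0.997, 0.075, -0.0], [-0.0, 0.0, -1.0]]
contact_force: [-4.2, 0.3, 8.6]
grip_width: 0.0432
```

```bash
python3 -c "
from h import *
go((.612,.0451,.073),4.3)"
```

```text
t 24.6 tcp [611.5  44.8  73. ] yang 4.31 q6 -0.18 F [-4.2  0.3  8.6] w 43.2
shift [ 0.2  0.5 -0. ] turn 0.01
```

step_arm --grip '[0,0,0]' --dp '[[0,0,1.5],[0,0,1.5],[0,0,0]]' --turn '[[0,0,0],[0,0,0],[0,0,0]]'

```text
time_s: 24.98
eef_pos: [0.6115, 0.0448, 0.0729]
tcp_rot: [[-0.075, 0.997, 0.001], [0.997, 0.075, -0.0], [-0.001, 0.001, -1.0]]
contact_force: [-11.1, -0.0, 26.7]
grip_width: 0.0436
```

step_arm --grip '[0,1,1,1,1]' --dp '[[0,0,-3],[0,0,0],[0,0,0],[0,0,0],[0,0,-50]]' --turn '[[0,0,0],[0,0,0],[0,0,0],[0,0,0],[0,0,0]]'

```text
time_s: 25.6
eef_pos: [0.6084, 0.0451, 0.1182]
tcp_rot: [[-0.075, 0.997, -0.01], [0.997, 0.075, 0.001], [0.002, -0.01, -1.0]]
contact_force: [0.8, 0.9, 0.5]
grip_width: 0.0854
```

step_arm --grip '[1,1,1,1,1]' --dp '[[0,0,-55],[0,0,-20],[-5.9,-57.8,0],[-5.9,-57.8,0],[-5.9,-57.8,0]]' --turn '[[0,0,0],[0,0,0],[0,0,0],[0,0,0],[0,0,0]]'

```text
time_s: 26.22
eef_pos: [0.4382, 0.014, 0.197]
tcp_rot: [[-0.075, 0.997, -0.0], [0.997, 0.075, -0.0], [-0.0, -0.0, -1.0]]
contact_force: [-1.1, -0.3, 0.7]
grip_width: 0.0854
```

step_arm --grip '[1,1,1,1,1]' --dp '[[0,0,0],[0,0,0],[0,0,0],[0,0,0],[0,0,0]]' --turn '[[0,0,7.7],[0,0,7.7],[0,0,7.7],[0,0,0],[0,0,0]]'

```text
time_s: 26.85
eef_pos: [0.4399, 0.0142, 0.1972]
tcp_rot: [[0.32, 0.947, -0.0], [0.947, -0.32, 0.0], [0.0, -0.0, -1.0]]
contact_force: [0.5, 0.1, 1.0]
grip_width: 0.0853
```

```bash
python3 -c "
from h import *
d=pic('wrist');W=cloud(d);r=rect(W,(.4398,.014),.058,.08);print(r)
d=pic('top');W=cloud(d);print('tray',rect(W,(.4276,.336),.05,.075),rect(W,(.5276,.336),.05,.075));print('A in d2',rect(W,D['d2'],.085,.105))
go((r[1][0]/1000,r[1][1]/1000,.042),-18.7)"
```

```text
(2169, array([440. ,  14.1]), array([55.6, 44. ]), 71.5, 68.0)
tray (450, array([428.4, 334.6]), array([44. , 57.9]), 3.8, 60.2) (432, array([527.9, 340.2]), array([44.4, 56.6]), 4.8, 60.2)
A in d2 (420, array([611.8,  44.6]), array([43.9, 55.7]), 4.7, 96.7)
t 26.95 tcp [439.9  14.3 197.2] yang -18.7 q6 0.1 F [ 0.1  0.5 -0. ] w 85.3
shift [-1.000e-01  2.000e-01  1.552e+02] turn -0.0
```

step_arm --grip '[1,1,1,1,1]' --dp '[[0,0,53],[0,0,53],[0,0,49],[0,0,0],[0,0,0]]' --turn '[[0,0,0],[0,0,0],[0,0,0],[0,0,0],[0,0,0]]'

```text
time_s: 27.58
eef_pos: [0.441, 0.014, 0.0435]
tcp_rot: [[0.322, 0.947, 0.001], [0.947, -0.322, -0.0], [0.0, 0.001, -1.0]]
contact_force: [-0.0, -0.0, 0.4]
grip_width: 0.0856
```

step_arm --grip '[0,0,0,0,0]' --dp '[[0,0,0],[0,0,0],[0,0,0],[0,0,0],[0,0,0]]' --turn '[[0,0,0],[0,0,0],[0,0,0],[0,0,0],[0,0,0]]'

```text
time_s: 28.2
eef_pos: [0.4409, 0.014, 0.0438]
tcp_rot: [[0.322, 0.947, 0.003], [0.947, -0.322, -0.001], [0.0, 0.003, -1.0]]
contact_force: [-2.0, 0.5, 9.4]
grip_width: 0.0432
```

```bash
python3 -c "
from h import *
go((.440,.0141,.2),4.3)"
```

```text
t 28.2 tcp [440.9  14.   43.8] yang -18.79 q6 0.11 F [-2.   0.5  9.4] w 43.2
shift [  -0.2   -0.4 -156.2] turn -23.09
```

step_arm --grip '[0,0,0,0,0]' --dp '[[0,0,-50],[0,0,-50],[0,0,-50],[0,0,0],[0,0,0]]' --turn '[[0,0,0],[0,0,0],[0,0,-7.7],[0,0,-7.7],[0,0,-7.6]]'

```text
time_s: 28.82
eef_pos: [0.4401, 0.0142, 0.1936]
tcp_rot: [[-0.078, 0.997, 0.002], [0.997, 0.078, -0.001], [-0.001, 0.002, -1.0]]
contact_force: [0.6, -0.1, -2.0]
grip_width: 0.0434
```

step_arm --grip '[0,0,0,0,0]' --dp '[[-30.5,43.3,0],[-30.5,43.3,0],[-30.5,43.3,0],[-30.5,43.3,0],[0,0,0]]' --turn '[[0,0,0],[0,0,0],[0,0,0],[0,0,0],[0,0,0]]'

```text
time_s: 29.45
eef_pos: [0.6238, -0.0971, 0.1913]
tcp_rot: [[-0.071, 0.997, 0.0], [0.997, 0.071, -0.001], [-0.001, 0.0, -1.0]]
contact_force: [-1.1, 0.7, -1.6]
grip_width: 0.0431
```

step_arm --grip '[0,0,0,0]' --dp '[[0,0,50],[0,0,46],[0,0,0],[0,0,0]]' --turn '[[0,0,0],[0,0,0],[0,0,0],[0,0,0]]'

```text
time_s: 29.95
eef_pos: [0.6222, -0.0948, 0.0982]
tcp_rot: [[-0.074, 0.997, 0.002], [0.997, 0.074, -0.001], [-0.001, 0.002, -1.0]]
contact_force: [0.5, 0.3, -0.8]
grip_width: 0.0429
```

```bash
python3 -c "
from h import *
go((.622,-.0946,.081),4.3)"
```

```text
t 29.95 tcp [622.2 -94.8  98.2] yang 4.22 q6 -0.4 F [ 0.5  0.3 -0.8] w 42.9
shift [ 0.2 -0.2 17.2] turn -0.08
```

Well aligned. Press down.

step_arm --grip '[0,0,0,0,0]' --dp '[[0,0,4],[0,0,4],[0,0,4],[0,0,4],[0,0,0]]' --turn '[[0,0,0],[0,0,0],[0,0,0],[0,0,0],[0,0,0]]'

```text
time_s: 30.58
eef_pos: [0.6216, -0.0948, 0.0801]
tcp_rot: [[-0.073, 0.997, -0.0], [0.997, 0.073, 0.0], [0.0, -0.0, -1.0]]
contact_force: [0.2, -0.3, -2.3]
grip_width: 0.0431
```

step_arm --grip '[0,0,0,0,0]' --dp '[[0,0,2],[0,0,2],[0,0,2],[0,0,2],[0,0,0]]' --turn '[[0,0,0],[0,0,0],[0,0,0],[0,0,0],[0,0,0]]'

```text
time_s: 31.2
eef_pos: [0.6216, -0.0948, 0.0738]
tcp_rot: [[-0.073, 0.997, 0.001], [0.997, 0.073, -0.0], [-0.0, 0.001, -1.0]]
contact_force: [-6.0, 0.3, 13.1]
grip_width: 0.043
```

step_arm --grip '[0,0,0]' --dp '[[0,0,1.5],[0,0,1.5],[0,0,0]]' --turn '[[0,0,0],[0,0,0],[0,0,0]]'

```text
time_s: 31.58
eef_pos: [0.6216, -0.0948, 0.0738]
tcp_rot: [[-0.074, 0.997, 0.002], [0.997, 0.074, -0.001], [-0.001, 0.002, -1.0]]
contact_force: [-13.2, 3.6, 30.5]
grip_width: 0.0434
```

step_arm --grip '[0,1,1,1,1]' --dp '[[0,0,-3],[0,0,0],[0,0,0],[0,0,0],[0,0,-50]]' --turn '[[0,0,0],[0,0,0],[0,0,0],[0,0,0],[0,0,0]]'

```text
time_s: 32.2
eef_pos: [0.6185, -0.0938, 0.1179]
tcp_rot: [[-0.073, 0.997, -0.01], [0.997, 0.073, 0.003], [0.004, -0.01, -1.0]]
contact_force: [0.6, 0.2, 0.2]
grip_width: 0.0855
```

step_arm --grip '[1,1,0.65,0.65,0.65]' --dp '[[0,0,-55],[0,0,-20],[57.5,0,0],[57.5,0,0],[57.5,0,0]]' --turn '[[0,0,0],[0,0,0],[0,0,0],[0,0,0],[0,0,0]]'

```text
time_s: 32.83
eef_pos: [0.6087, 0.0787, 0.197]
tcp_rot: [[-0.072, 0.997, -0.0], [0.997, 0.072, 0.0], [0.0, -0.0, -1.0]]
contact_force: [0.4, 0.6, 0.2]
grip_width: 0.0556
```

step_arm --grip '[0.65,0.65,0.65,0.65,0.65]' --dp '[[57.5,0.4,0],[0,0,0],[0,0,0],[0,0,0],[0,0,0]]' --turn '[[0,0,0],[0,0,0],[0,0,10.5],[0,0,10.5],[0,0,10.5]]'

```text
time_s: 33.45
eef_pos: [0.6053, 0.1336, 0.1968]
tcp_rot: [[0.465, 0.886, -0.001], [0.886, -0.465, -0.001], [-0.001, -0.0, -1.0]]
contact_force: [0.4, 0.9, 0.4]
grip_width: 0.0555
```

step_arm --grip '[0.65,0.65,0.65,0.65,0.65]' --dp '[[0,0,0],[0,0,0],[0,0,0],[0,0,0],[0,0,0]]' --turn '[[0,0,10.5],[0,0,10.5],[0,0,10.5],[0,0,10.5],[0,0,10.5]]'

```text
time_s: 34.08
eef_pos: [0.6053, 0.1334, 0.1969]
tcp_rot: [[0.985, 0.17, -0.0], [0.17, -0.985, -0.0], [-0.001, 0.0, -1.0]]
contact_force: [0.4, -0.2, 0.6]
grip_width: 0.0555
```

step_arm --grip '[0.65,0.65,0.65,0.65,0.65]' --dp '[[0,0,0],[0,0,0],[0,0,0],[0,0,0],[0,0,0]]' --turn '[[0,0,10.5],[0,0,10.5],[0,0,10.5],[0,0,0],[0,0,0]]'

```text
time_s: 34.7
eef_pos: [0.6052, 0.134, 0.1971]
tcp_rot: [[0.933, -0.36, -0.0], [-0.36, -0.933, -0.0], [-0.0, 0.0, -1.0]]
contact_force: [0.6, 0.7, 0.1]
grip_width: 0.0553
```

```bash
python3 -c "
from h import *
for c in ('scene','top'):
    d=pic(c,'%s3.png'%c);W=cloud(d)
    for n in('d0','d2'): print(n,rect(W,D[n],.085,.11))
im=cv2.imread('pics/scene3.png')[120:300,190:430];cv2.imwrite('pics/s3c.png',cv2.resize(im,None,fx=2.5,fy=2.5))
go((*D['nut'],.1),-111.4)"
```

```text
d0 (461, array([621.1, -96.1]), array([44.4, 58.2]), 2.7, 95.7)
d2 (362, array([610.,  46.]), array([44.2, 58.7]), 4.7, 95.8)
d0 (419, array([621. , -95.4]), array([43. , 56.1]), 4.1, 96.5)
d2 (418, array([610.8,  46.3]), array([45. , 55.9]), 4.8, 96.9)
t 34.8 tcp [605.2 134.3 197.2] yang -111.19 q6 1.98 F [0.  0.4 0.1] w 55.2
shift [-0.5 -0.2 97.2] turn 0.21
```

View pics/s3c.png

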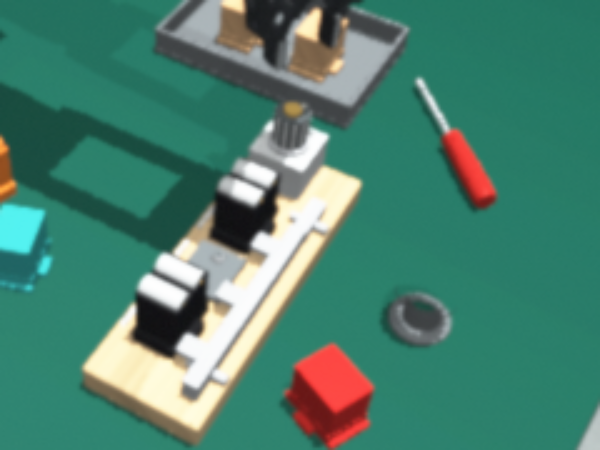

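step_arm --grip '[0.65,0.65,0.65,0.65,0]' --dp '[[-0.5,0,40],[0,0,40],[0,0,18],[0,0,0],[0,0,0]]' --turn '[[0,0,0],[0,0,0],[0,0,0],[0,0,0],[0,0,0]]'

```text
time_s: 35.42
eef_pos: [0.6059, 0.1349, 0.1009]
tcp_rot: [[0.932, -0.363, 0.003], [-0.363, -0.932, 0.0], [0.002, -0.001, -1.0]]
contact_force: [0.3, -0.0, 0.1]
grip_width: 0.0389
```

step_arm --grip '[0,0,0,0,0]' --dp '[[0,0,0],[0,0,0],[0,0,0],[0,0,0],[0,0,0]]' --turn '[[0,0,0],[0,0,0],[0,0,0],[0,0,-9.5],[0,0,0]]'

```text
time_s: 36.05
eef_pos: [0.6058, 0.1346, 0.1014]
tcp_rot: [[0.979, -0.202, 0.003], [-0.202, -0.979, -0.0], [0.003, -0.0, -1.0]]
contact_force: [-1.5, -1.8, 6.5]
grip_width: 0.0343
```

```bash
python3 -c "
from h import *
print(arm.get_obs()['ft_torque']);go((*D['nut'],.1),4.3)"
```

```text
[-0.26857909  0.20186964  0.04326624]
t 36.05 tcp [605.8 134.6 101.4] yang -101.68 q6 1.81 F [-1.5 -1.8  6.5] w 34.3
shift [-1.   0.1  1.3] turn -105.98
```

step_arm --grip '[0,0,0,0,0]' --dp '[[0,0,0],[0,0,0],[0,0,0],[0,0,0],[0,0,0]]' --turn '[[0,0,-9.5],[0,0,-9.5],[0,0,-9.5],[0,0,-9.5],[0,0,-9.5]]'

```text
time_s: 36.67
eef_pos: [0.6056, 0.1354, 0.1014]
tcp_rot: [[0.809, 0.588, 0.003], [0.588, -0.809, 0.001], [0.003, 0.001, -1.0]]
contact_force: [-1.2, 0.6, 6.5]
grip_width: 0.034
```

```bash
python3 -c "
from h import *
print(arm.get_obs()['ft_torque']);go((*D['nut'],.1),4.3)"
```

```text
[ 0.25835919  0.38928228 -0.07636008]
t 36.67 tcp [605.6 135.4 101.4] yang -54.0 q6 0.98 F [-1.2  0.6  6.5] w 34.0
shift [-1.1  0.1  1.4] turn -58.3
```

step_arm --grip '[0,0,0,0]' --dp '[[0,0,0],[0,0,0],[0,0,0],[0,0,0]]' --turn '[[0,0,-9.5],[0,0,-9.5],[0,0,-9.5],[0,0,-9.5]]'

```text
time_s: 37.17
eef_pos: [0.6051, 0.1357, 0.1014]
tcp_rot: [[0.276, 0.961, 0.002], [0.961, -0.276, 0.001], [0.002, 0.002, -1.0]]
contact_force: [-2.9, 0.5, 7.3]
grip_width: 0.0344
```

step_arm --grip '[0,0,0,0]' --dp '[[0,0,0],[0,0,0],[0,0,0],[0,0,0]]' --turn '[[0,0,-9.5],[0,0,-9.5],[0,0,-2],[0,0,0]]'

```text
time_s: 37.67
eef_pos: [0.6048, 0.1357, 0.1013]
tcp_rot: [[-0.083, 0.997, 0.001], [0.997, 0.083, 0.001], [0.001, 0.002, -1.0]]
contact_force: [-3.8, 1.8, 8.4]
grip_width: 0.0346
```

```bash
python3 -c "
from h import *
print(arm.get_obs()['ft_torque']);go((*D['nut'],.1),4.3)"
```

```text
[0.23096508 0.7654101  0.05690841]
t 37.67 tcp [604.8 135.7 101.3] yang 4.75 q6 -0.04 F [-3.8  1.8  8.4] w 34.6
shift [-1.  -0.1  1.3] turn 0.45
```

step_arm --grip '[0,0,0]' --dp '[[0,0,0],[0,0,0],[0,0,0]]' --turn '[[0,0,-2],[0,0,-2],[0,0,0]]'

```text
time_s: 38.05
eef_pos: [0.6047, 0.1357, 0.1013]
tcp_rot: [[-0.152, 0.988, 0.001], [0.988, 0.152, 0.001], [0.001, 0.002, -1.0]]
contact_force: [-4.0, 1.5, 9.4]
grip_width: 0.0345
```

```bash
python3 -c "
from h import *
print(arm.get_obs()['ft_torque']);go((*D['nut'],.1),4.3)"
```

```text
[0.25272989 0.790391   0.02629397]
t 38.05 tcp [604.7 135.7 101.3] yang 8.75 q6 -0.11 F [-4.   1.5  9.4] w 34.5
shift [-1.  -0.1  1.3] turn 4.45
```

step_arm --grip '[0,0,0]' --dp '[[0,0,0],[0,0,0],[0,0,0]]' --turn '[[0,0,-2],[0,0,-1],[0,0,0]]'

```text
time_s: 38.42
eef_pos: [0.6047, 0.1357, 0.1014]
tcp_rot: [[-0.202, 0.979, 0.001], [0.979, 0.202, 0.002], [0.001, 0.001, -1.0]]
contact_force: [-4.0, 1.7, 7.8]
grip_width: 0.0343
```

```bash
python3 -c "
from h import *
print(arm.get_obs()['ft_torque']);go((*D['nut'],.1),4.3)"
```

```text
[ 0.25452967  0.9590269  -0.66287761]
t 38.42 tcp [604.7 135.7 101.4] yang 11.63 q6 -0.16 F [-4.   1.7  7.8] w 34.3
shift [-1.  -0.1  1.4] turn 7.33
```

step_arm --grip '[0,0,0]' --dp '[[0,0,0],[0,0,0],[0,0,0]]' --turn '[[0,0,-2],[0,0,-1],[0,0,0]]'

```text
time_s: 38.8
eef_pos: [0.6048, 0.135, 0.1013]
tcp_rot: [[-0.252, 0.968, 0.001], [0.968, 0.252, 0.001], [0.0, 0.002, -1.0]]
contact_force: [-4.0, -0.7, 8.2]
grip_width: 0.0343
```

```bash
python3 -c "
from h import *
print(arm.get_obs()['ft_torque']);go((*D['nut'],.1),4.3)"
```

```text
[-0.19294268  0.69018918 -0.85994605]
t 38.8 tcp [604.8 135.  101.3] yang 14.61 q6 -0.22 F [-4.  -0.7  8.2] w 34.3
shift [-0.3 -0.1  1.3] turn 10.31
```

step_arm --grip '[0.65,0.65,0.65,0.65,0.65]' --dp '[[0,0,0],[0,0,0],[0,0,-50],[0,0,-60],[0,0,-30]]' --turn '[[0,0,0],[0,0,0],[0,0,0],[0,0,0],[0,0,0]]'

```text
time_s: 39.42
eef_pos: [0.6061, 0.1351, 0.2432]
tcp_rot: [[-0.254, 0.967, 0.006], [0.967, 0.254, 0.0], [-0.001, 0.005, -1.0]]
contact_force: [1.2, -0.1, -0.8]
grip_width: 0.0553
```

step_arm --grip '[0.65,0.65,0.65,0.65,0.65]' --dp '[[0,-50,0],[0,-50,0],[0,-50,0],[0,0,0],[0,0,0]]' --turn '[[0,0,0],[0,0,0],[0,0,0],[0,0,0],[0,0,0]]'

```text
time_s: 40.05
eef_pos: [0.4605, 0.0968, 0.2399]
tcp_rot: [[-0.254, 0.967, 0.002], [0.967, 0.254, 0.0], [-0.0, 0.002, -1.0]]
contact_force: [-0.1, -0.3, 0.3]
grip_width: 0.0554
```

```bash
python3 -c "
from h import *
d=pic('scene');im=d['image'][80:300,190:470,::-1];cv2.imwrite('pics/s4.png',cv2.resize(im,None,fx=2.6,fy=2.6,interpolation=2))
W=cloud(d)
for n in('d0','d2'): print(n,rect(W,D[n],.085,.11))
d=pic('top','t4.png');W=cloud(d)
for n in('d0','d2'): print(n,rect(W,D[n],.085,.11))
print('tray',rect(W,(.4276,.336),.05,.075),rect(W,(.5276,.336),.05,.075))
go((*D['nut'],.1),4.3)"
```

```text
d0 (462, array([621.2, -95.1]), array([44., 59.]), 3.3, 96.0)
d2 (360, array([609.8,  46.1]), array([45.1, 57.5]), 5.4, 95.8)
d0 (421, array([621.1, -95.5]), array([43.7, 56.5]), 4.1, 96.6)
d2 (367, array([610.4,  46. ]), array([44. , 55.3]), 5.0, 96.8)
tray None (122, array([526.8, 358.4]), array([44.5, 18.7]), 1.4, 60.5)
t 40.15 tcp [461.   96.9 239.6] yang 14.71 q6 -0.29 F [-0.2 -0.8 -0.4] w 55.7
shift [1.000e-01 1.485e+02 1.398e+02] turn 10.41
```

View pics/s4.png

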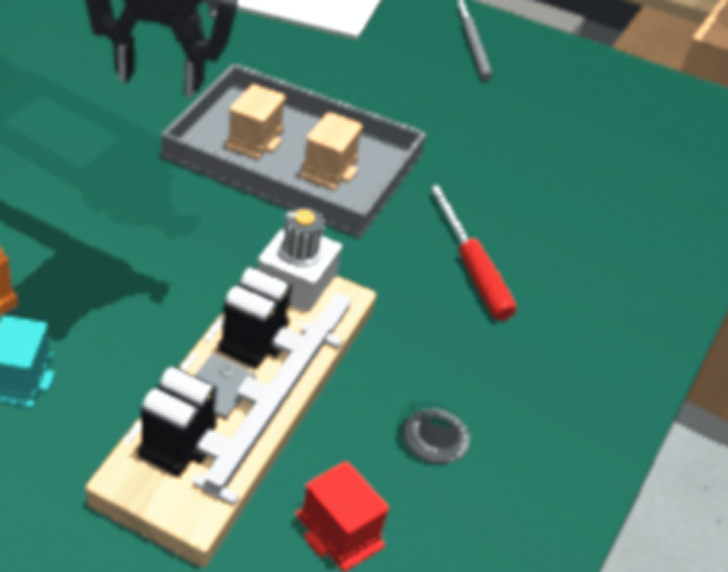

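The picture shows both packs in the end docks, around (255,318) and (178,420). The bar teeth lie over the middle of their tabs, and both dummies stand in the tray. Handing in.

```bash
python3 -c "
from h import *
print(arm.sign_off())"
```

```text
the job is handed in; nothing more can be done
None
```

The job is done and handed in at about 40 s of the 210 s allowed; the hand-in itself reports no verdict.

- **Nut slackened:** It turned lightly clockwise, with torque under 0.1 N m, so I took it about 116° that way and the bar opened fully.
- **Dummies:** There were two, in dock0 and dock2. Both were lifted out and stand in the tray.
- **Packs:** There were two. I pressed one into dock2 and one into dock0, each until it stopped dead at about 27–30 N. Their tops then read 30 mm above their height on the mat, which is fully home.
- **Nut tightened:** I turned it back anticlockwise until it stopped hard, at about +0.1 rad (estimated from tool angles), where the torque jumped to about 0.7–0.9 N m. The knob slipped slightly in the grip at the stop.

**Last checks:**
- The final camera views show both packs upright and within about 2 mm of their dock centres. Two earlier readings of the dock2 pack differed by 1–2 mm, within camera error.
- The bar teeth lie over the middle of the pack tabs.
- Both dummies are in the tray, as seen in the last picture. In the last top view the arm hid one of them, so that depth check returned nothing for it.
- The screwdriver, spool and decoy blocks looked untouched. The lamp was outside the last view I looked at, but the arm never went near it.

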